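# Close and pin the slide-bonding jig, and keep it pressed

## Task

A rock chip has just been glued to its glass slide and lies on the tray of the bonding jig: slide the tray fully home against its stop, then swing the hinged leaf down onto the chip without slamming it. Then take the locking pin with the thick black knob out of the tool block and push it straight down through the holes in leaf, tray and base until its collar sits on the leaf. Finish while still holding: the program ends with the robot pushing down on the knob so hard that the leaf stays pressed fully shut on the base against its springy pad, and the scriber, dropper bottle, glass dish and slide box have been left where they were.

Things in the scene. Friction and masses are not known exactly. Their poses are not given: they have to be found in the camera images.
- jig: Aluminium slide-bonding jig, fixed. Base plate 160 (x) by 110 (y) by 20 mm; origin at the centre of its underside, on the bench; its own -x is its front, z up. Two rails along x, 25 mm wide, outer edges at y = +-55 mm, tops 36 mm above the bench, leave a 60 mm channel for the tray; the leaf is hinged at the back (x = +70 mm). The front points roughly to the robot's right.
- tray (a joint): How far the tray stands out of the jig's front, m: 0 = home against the back stop, at most 0.06. It slides along the jig's x (towards +x to go home), 2.5 N of friction. Steel tray 58 mm wide, 8 mm thick, 20 to 28 mm above the bench, bearing the glass slide and rock chip (36 x 22 mm, top 33 mm above the bench); 14 mm pin hole 35 mm behind the front face of its lip.
- tray_lip (a point): Centre of the front face of the tray's upright front lip (58 mm wide, 8 mm thick, 20 to 44 mm above the bench; this point is 34 mm above it). With the tray home it lies at x = -90 mm in the jig's frame. Push here towards the jig's +x.
- leaf (a joint): How far the leaf is swung open, rad: 0 = down, its pad resting on the chip (the leaf then still stands 0.035 rad, 4 mm at the pin hole, above fully shut); 1.765 = leaning back a little past upright. A stiff hinge (0.17 N m) keeps it at any angle. The leaf's angle above the base is this value + 0.035 - joint plate.
- plate (a joint): How far the leaf is pressed down against its springy silicone pad, rad: 0 = not pressed, 0.035 = fully shut, metal on base. It springs back to 0 when let go; about 8 N straight down at the pin hole presses it fully shut.
- leaf_hinge (a point): Middle of the leaf's hinge axis, 42 mm above the bench; the axis runs along the jig's y. This frame turns with the leaf: -x runs along the leaf to its free edge, +z is the normal of its outer (upper) face. Leaf: plate 94 mm wide, 12 mm thick (6 mm either side of the axis plane), free edge 142 mm from the axis; the pad, 50 x 36 x 6 mm, is on its inner face 70 mm from the axis.
- leaf_hole (a point): Centre of the mouth of the leaf's 14 mm pin hole, on its outer (upper) face, 125 mm from the hinge axis, on the midline; 48 mm above the bench when fully shut, 52 mm when the leaf only rests on the chip. Turns with the leaf.
- base_hole (a point): Centre of the mouth of the 14 mm through hole in the base plate, on the channel floor 20 mm above the bench, 55 mm in front of the jig's origin. With tray home and leaf shut, all three holes are in line, vertical.
- pin: Locking pin standing loose and upright in an outer hole of the tool block, 0.11 kg. Origin at its tip, z along it to the knob. Steel shank 12 mm thick, 42 mm long, bullet nose tapering to 6 mm over the last 9 mm; steel collar 24 mm wide from 42 to 46 mm; black knob 28 mm wide from 52 to 74 mm, top at 78 mm. In the block its tip is 8 mm above the bench, fully in the shut jig 6 mm.
- pin_tip (a point): Tip of the pin (same point as its origin).
- block: Grey tool block, fixed, 44 (x) by 120 (y) by 50 mm high, origin at the centre of its underside; three blind 14 mm holes in its top at y = -40, 0 and +40 mm. The pin and the scriber stand in the two outer ones, the middle one is empty.
- scriber: Plain steel scriber, 11 mm in diameter, 95 mm long, without knob, standing loose in the other outer hole of the tool block, top about 99 mm above the bench; origin at its tip. Leave it.
- dropper: Amber dropper bottle with black cap, 36 mm in diameter, 85 mm tall, loose; origin under its centre. Leave it.
- dish: Shallow glass dish, 90 mm across, 16 mm high, loose; origin under its centre. Leave it.
- slidebox: Closed box for glass slides, 100 x 182 x 35 mm, white with grey lid, loose; origin under its centre. Leave it.
Not all that is in view belongs to the job. There is more than one size of the pin; the one meant has the size given above. There is more than one size of the jig; the job needs the largest.

How it is judged:
On the way, in this order (a step that is already met when the one before it is completed fails the run):
1. the tray is home against its stop, within 2.5 mm, the leaf still open (value of joint tray below 0.0025 m and value of joint leaf above 0.3 rad), for 0.2 s.
2. the leaf is down, its pad on the chip, the tray still home (value of joint leaf below 0.05 rad and value of joint tray below 0.0025 m), for 0.2 s.
3. the pin is through the leaf and tray and into the base (z of pin_tip in the frame of jig below 0.016 m and horizontal distance between pin_tip and base_hole below 0.004 m), for 0.1 s.
At the end, for the whole second after the job is handed in: The robot still pushes on the pin: leaf shut within 1.6 mm at the pin hole, pressed by the pin's collar (over 3 N); pin upright (0.1 rad) through all three holes, tip under 10 mm above the bench and within 4 mm of the base hole's axis; tray within 2.5 mm of its stop (value of joint tray below 0.0025 m and z of leaf_hole in the frame of jig below 0.0496 m and z of pin_tip in the frame of jig below 0.01 m and horizontal distance between pin_tip and base_hole below 0.004 m and angle between pin's own z axis and vertical below 0.1 rad and contact force between any of the fingers, the arm and pin above 3 N and contact force between pin and leaf above 3 N); the arm keeps its last pose, push and grip.
It fails at once if the leaf is slammed (closing faster than 4 rad/s) (velocity of joint leaf below -4 rad/s).
It fails at once if the scriber is pulled out or knocked (distance of scriber from where it was at the start of the episode above 0.02 m).
It fails at once if the dropper bottle is moved or tipped (distance of dropper from where it was at the start of the episode above 0.02 m).
It fails at once if the glass dish is moved (distance of dish from where it was at the start of the episode above 0.02 m).
It fails at once if the slide box is moved (distance of slidebox from where it was at the start of the episode above 0.02 m).
It also fails if it takes over 72 s, if anything falls off the work surface, if the arm or the gripper's body presses on something with over 40 N, if the wrist force passes 120 N, or if a joint passes its speed limit or range.

## Robot

A 6-joint arm with a two-finger parallel gripper is mounted at the origin on the work surface. World frame = base frame: x ahead of the robot, y to its left, z up, the work surface at z = 0. Lengths are in m, angles in rad, forces in N, time in s.
With the tool pointing down it reaches from about 0.425 to 0.95 m from the base axis. Payload 3.5 kg.
Tool frame: the origin (TCP) lies midway between the tips of the shut fingers; the grasp point (between the pads) lies 19 mm behind it; z points along the fingers, y is the line along which they close (so a half turn about z gives the same grasp; the last joint's range is limited). The gripper opens to 85 mm and grips with 20 to 120 N. Pads are 22 mm wide; open, the fingers measure 114 mm over their backs; the gripper's body (76 mm by 85 mm) begins 54 mm behind the grasp point. The pads swing forward as they close: fully open they stand 13 mm farther back than shut.
Start: joints at [1.161, 0.286, 1.577, -0, 1.279, -0.15], TCP at [0.173, 0.652, 0.231] pointing down, gripper open.
Joint ranges: [-2.77, 2.77], [-0.9, 2.22], [0.21, 2.48], [-1.53, 4.67], [0.24, 2.81], [-2.84, 2.84]. Speed limits (rad/s): [2.79, 2.79, 3.14, 3.14, 3.14, 3.14].

## Interface

Orientations are given as a unit quaternion [x, y, z, w].
In Python, from plant import * gives the robot as it stands.
- The arm moves only by the tool move_arm, never from a script. Its argument "moves" is a list of rows, each a list of 3 entries, a list of its own where there are three numbers: the opening, from 0 (shut) to 1 (fully open), then the shift along the tool's x, y, z in m, then the turn, a rotation vector about the tool's x, y, z in rad. A call has exactly 10 rows; each row shifts and turns the commanded pose from where the row before left it, along the tool's axes as they then stand; what a row does not reach is not made up. A row lasts 1/12 s, in which the tool goes at most 41.7 mm and 7.16 degrees, less where a joint would pass 70% of its speed; a pose out of reach is approached as far as the arm can. A call is refused whole if a number of a shift passes 0.0417 or a number of a turn 0.125, either way. A call with a gripper value outside its range is refused whole. The fingers move at their own pace and stop on an object; "grip_force" is the grip in N (left out, the last holds). Time passes only in rows, so rows that do not move let the fingers close, or fill a call up. It gives the time, the measured TCP pose, the force, the opening and the grip force at its end, in the units of the state.
- get_state(): the state, without advancing time (a new reading comes with each control period).
- read_camera(name): name is "scene" or "top" or "wrist"; returns the picture (480x640x3 uint8, red, green, blue); there is no depth.
- camera_params(name): a dict with "fx", "fy", "cx", "cy" (pixels), "rvec" (rotation vector, rad) and "tvec" (3), from world to camera coordinates, as OpenCV has them; the wrist camera has in their place "tool_from_camera" (4x4, takes a point from camera to tool coordinates, whose origin is the TCP and whose axes are the flange's). Camera axes: x right, y down, z forward; pixel columns grow to the right and rows downward; lengths in m; the calibration is good to about 2 mm. A picture is of the moment at which its call begins: read the wrist's pose just before it. camera_params takes no time and is no camera call.
- sign_off(): hands the job in; it is judged then, once.
The state is a dict: "time": time; "qpos": joint angles; "dq": joint speeds; "joint_efforts": joint torques, N m; "eef_pos": TCP position; "tcp_rot": TCP orientation; "contact_force": force on the tool from outside, world axes, zero at the start; "wrist_torque": the same for the moment, N m; "opening": opening from 0.0 (shut) to 1.0 (fully open); "finger_force": force on a finger pad.
Only numpy, scipy, OpenCV 4.12 (cv2) and the standard library are available. Lean on these libraries where they do the work, as an engineer would, in place of code of your own. Each camera call takes 0.05 s, during which the arm holds its last target. There are 200 camera calls.

## Working session

There is one attempt and no reset: what is moved stays moved. The work goes in short steps, Python scripts to look and compute and a tool call to move; the robot and the scene stay as the last step left them, time stands still between calls to the robot, and variables do not carry over. Pictures are saved under pics/ and viewed, at most 10 in all, crops included, and the job is handed in when it is done.

Besides the shell and the picture viewer there is one more tool, called by a JSON object that holds its "method" and its "body", one argument or row to a line. move_arm: Moves the arm, as the interface text tells. Its arguments: {"type":"object","properties":{"moves":{"type":"array"},"grip_force":{"type":"number"}},"required":["moves"]}

```bash
ls; mkdir -p pics
python3 - <<'E'
from plant import *
import cv2
for n in("scene","top"):
    cv2.imwrite(f"pics/{n}0.png",read_camera(n)[:,:,::-1]); print(n,camera_params(n))
print(camera_params("wrist"));print(get_state())
E
```

```text
pics
scene {'fx': 451.117799319896, 'fy': 451.117799319896, 'cx': 321.0201527776909, 'cy': 240.16524181965482, 'rvec': array([ 2.28628981,  0.69162773, -0.2871509 ]), 'tvec': array([-0.4636181 , -0.16525647,  1.1576326 ])}
top {'fx': 440.0370538557929, 'fy': 440.0370538557929, 'cx': 313.9930890798678, 'cy': 240.3280467268255, 'rvec': array([ 2.1921983 , -2.00050624,  0.23380507]), 'tvec': array([-0.01698148,  0.55857196,  0.80944368])}
{'fx': 335.9910417328876, 'fy': 335.9910417328876, 'cx': 322.17996040544097, 'cy': 236.7277766982634, 'tool_from_camera': array([[ 1.55213855e-03, -9.65538051e-01, -2.60257303e-01,
         6.61193034e-02],
       [ 9.99998781e-01,  1.54256026e-03,  2.41053899e-04,
         5.46499057e-04],
       [ 1.68715861e-04, -2.60257360e-01,  9.65539268e-01,
        -1.42948178e-01],
       [ 0.00000000e+00,  0.00000000e+00,  0.00000000e+00,
         1.00000000e+00]])}
{'time': 0.1, 'qpos': array([ 1.16099352e+00,  2.87152541e-01,  1.57802052e+00, -1.06382803e-05,
        1.27860389e+00, -1.50013851e-01]), 'dq': array([ 0.00121339, -0.00137842, -0.00395102,  0.00014635, -0.00319673,
        0.00079636]), 'joint_efforts': array([ 8.28360244e-04, -4.07294261e+01, -2.93699205e+01, -1.29828204e-04,
        3.33083866e-03, -1.99867195e-06]), 'eef_pos': array([0.17313656, 0.65180635, 0.23004064]), 'tcp_rot': array([ 1.29527909e-01,  9.91575175e-01, -1.05104529e-03, -2.96830094e-04]), 'contact_force': array([0.00788558, 0.17557479, 0.08499127]), 'wrist_torque': array([ 0.03598915, -0.02195696, -0.0006843 ]), 'finger_force': 0.0, 'opening': 0.9968162521264426}
```

View pics/scene0.png

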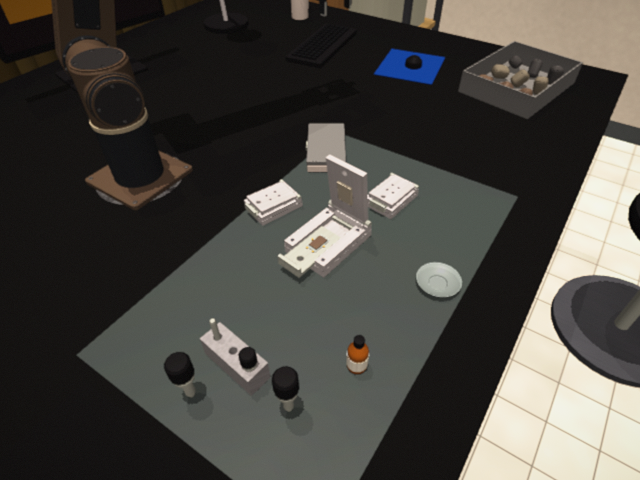

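View pics/top0.png

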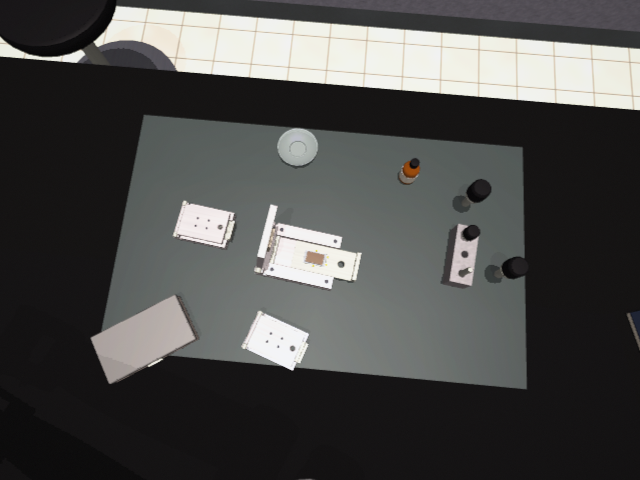

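The scene view shows the large open jig near (325,240), with small decoy jigs at (272,200) and (392,193). The top view shows the same jig at (305,258).

Pin candidates in the top view are the block pin at (471,233) and two free-standing, larger-knobbed pins at (479,190) and (515,267). The block pin fits, because it stands in an outer hole and the scriber is in the other one. I'll confirm this in enlarged crops.

```bash
cat > h.py <<'E'
from plant import *
import numpy as np, cv2
from scipy.spatial.transform import Rotation as R
def ray(n,px,st=None):
    p=camera_params(n); d=np.array([(px[0]-p['cx'])/p['fx'],(px[1]-p['cy'])/p['fy'],1.])
    if n=='wrist':
        T=p['tool_from_camera']; Rt=R.from_quat(st['tcp_rot']).as_matrix()
        return Rt@T[:3,3]+st['eef_pos'], Rt@T[:3,:3]@d
    M=cv2.Rodrigues(p['rvec'])[0]; return -M.T@p['tvec'], M.T@d
def onz(n,px,z,st=None):
    o,d=ray(n,px,st); return o+d*(z-o[2])/d[2]
def proj(n,P,st=None):
    p=camera_params(n)
    if n=='wrist':
        T=p['tool_from_camera']; q=T[:3,:3].T@(R.from_quat(st['tcp_rot']).as_matrix().T@(np.array(P)-st['eef_pos'])-T[:3,3])
    else: q=cv2.Rodrigues(p['rvec'])[0]@np.array(P)+p['tvec']
    return np.array([p['fx']*q[0]/q[2]+p['cx'],p['fy']*q[1]/q[2]+p['cy']])
E
python3 - <<'E'
from h import *
t=cv2.imread('pics/top0.png'); s=cv2.imread('pics/scene0.png')
a=cv2.resize(t[195:300,245:375],(800,600)[:2] if 0 else (650,525),interpolation=cv2.INTER_CUBIC)
cv2.imwrite('pics/c1.png',a)
b=np.hstack([cv2.resize(t[175:295,440:530],(390,520),interpolation=cv2.INTER_CUBIC),cv2.resize(s[310:420,150:310][:, :],(400,275),interpolation=cv2.INTER_CUBIC)[:,:] if 0 else cv2.resize(s[310:450,200:305],(390,520),interpolation=cv2.INTER_CUBIC)])
cv2.imwrite('pics/c2.png',b)
for q in [(471,233),(466,268),(464,254)]: print(q,onz('top',q,.05))
print('tray',onz('top',(341,264),.028))
for q in [(479,190),(515,267)]: print(onz('top',q,.1))
for q in [(411,168)]: print('drop',onz('top',q,.05))
print('dish',onz('top',(297,149),.01),'box',onz('top',(145,340),.035))
E
```

```text
(471, 233) [ 0.60541767 -0.28143789  0.05      ]
(466, 268) [ 0.53245179 -0.27225615  0.05      ]
(464, 254) [ 0.56057991 -0.26788526  0.05      ]
tray [ 0.52169147 -0.02481457  0.028     ]
[ 0.67967378 -0.27869396  0.1       ]
[ 0.53289434 -0.34711158  0.1       ]
drop [ 0.73487061 -0.15434091  0.05      ]
dish [0.77366883 0.09128107 0.01      ] box [0.33597209 0.34397095 0.035     ]
```

View pics/c1.png

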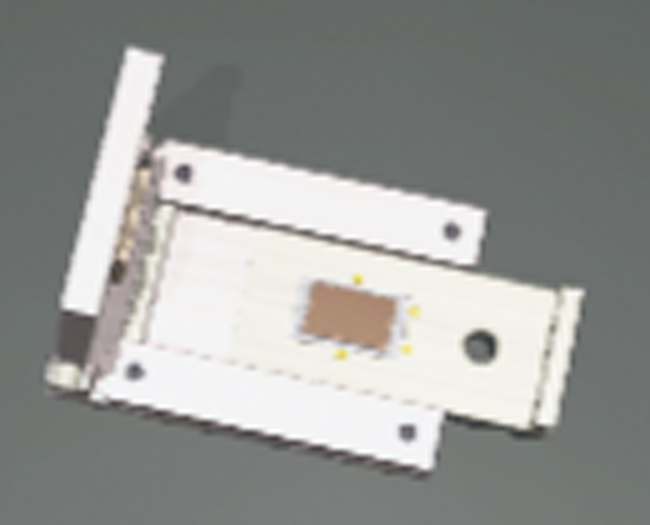

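View pics/c2.png

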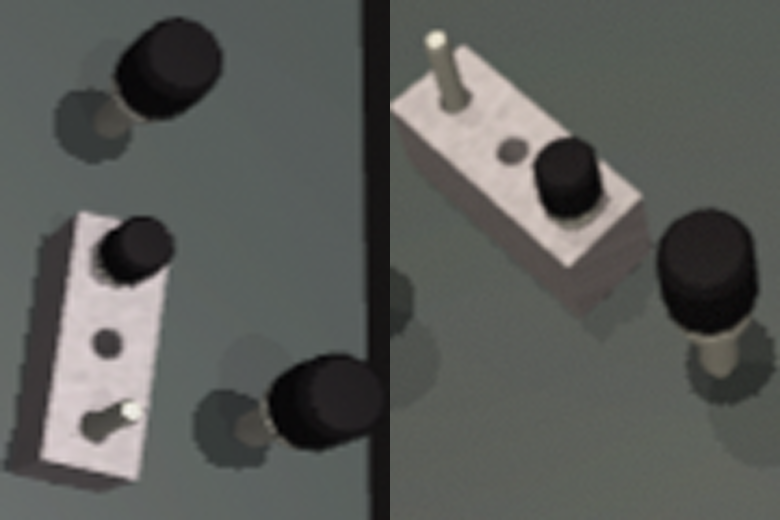

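Crop 1 (5x, offset (245,195)) shows the open jig. The rail front corners are at crop (487,210) and (432,470), the lip top ends at (584,290) and (550,430), and the tray hole at (481,347).

Crop 2 shows the block with its empty middle hole, the scriber, and the small-knobbed pin with its collar on the block. Both outside pins are visibly larger, so the block pin is the one meant.

Run:
```python
from h import *
c=lambda x,y:(245+x/5-.4,195+y/5-.4)
P=lambda x,y,z:onz('top',c(x,y),z)
a=P(487,210,.036);b=P(432,470,.036);k=P(165,143,.036)
print('front outer',a,b,np.linalg.norm(a-b),'back',k,np.linalg.norm(a-k))
S=[P(*q,.036) for q in[(183,173),(452,231),(134,371),(407,432)]];print('screws',np.round(S,4))
f=lambda v:np.degrees(np.arctan2(v[1],v[0]))
print('x dir',f(S[0]-S[1]),f(S[2]-S[3]),f(k-a),'y dir+90.. ',f(b-a)-90)
print('lip',P(584,290,.044),P(550,430,.044),'hole',P(481,347,.028))
d=lambda x,y:(440+x/4.333-.4,175+y/4.333-.4)
D=lambda x,y,z:onz('top',d(x,y),z)
print('knobtop',D(146,247,.086),'scene',onz('scene',(247.4,353),.086))
B=[D(*q,.05) for q in[(82,212),(173,228),(137,480),(38,460)]];print('block',np.round(B,4),np.mean(B,0))
print('mid hole',D(107,343,.05),'scr base',D(95,428,.05),'scene mid',onz('scene',(200+122/3.714-.4,310+151/3.714-.4),.05))
for q in [(102,125),(243,430)]: print('decoy base',D(*q,.0))
for q in [(165,60),(340,395)]: print('decoy top z.11',D(*q,.11))
```

```text
front outer [ 0.57733216 -0.02206498  0.036     ] [ 0.46869754 -0.00832959  0.036     ] 0.10949950495571625 back [0.59351037 0.11272768 0.036     ] 0.1357600597650055
screws [[ 0.5815  0.1039  0.036 ]
 [ 0.5672 -0.0085  0.036 ]
 [ 0.4976  0.1148  0.036 ]
 [ 0.483   0.0029  0.036 ]]
x dir 82.76219435544955 82.56884046141091 83.15592983303067 y dir+90..  82.79395410999831
lip [ 0.54583521 -0.06323209  0.044     ] [ 0.48788637 -0.05353076  0.044     ] hole [ 0.52165405 -0.02440749  0.028     ]
knobtop [ 0.59847096 -0.27330127  0.086     ] scene [ 0.60238223 -0.27257051  0.086     ]
block [[ 0.623  -0.2559  0.05  ]
 [ 0.6192 -0.2986  0.05  ]
 [ 0.4986 -0.283   0.05  ]
 [ 0.5036 -0.2378  0.05  ]] [ 0.56111182 -0.26881726  0.05      ]
mid hole [ 0.56112632 -0.26846707  0.05      ] scr base [ 0.52080343 -0.26353291  0.05      ] scene mid [ 0.56114409 -0.26871136  0.05      ]
decoy base [ 0.68453945 -0.28110291  0.        ]
decoy base [ 0.53561795 -0.35152659  0.        ]
decoy top z.11 [ 0.67870602 -0.27245834  0.11      ]
decoy top z.11 [ 0.5336509 -0.3483134  0.11     ]
```

{"method": "move_arm", "body": {
  "moves": [
    [0,[0,0,0],[0,0,-0.067]],
    [0,[0,0,0],[0,0,-0.066]],
    [0,[-0.029,-0.029,0],[0,0,0]],
    [0,[-0.029,-0.029,0],[0,0,0]],
    [0,[-0.029,-0.029,0],[0,0,0]],
    [0,[-0.029,-0.029,0],[0,0,0]],
    [0,[-0.029,-0.029,0],[0,0,0]],
    [0,[-0.029,-0.029,0],[0,0,0]],
    [0,[-0.029,-0.029,0],[0,0,0]],
    [0,[-0.029,-0.029,0],[0,0,0]]
  ],
  "grip_force": 40
}}

```text
time: 0.93
eef_pos: [0.3747, 0.391, 0.2309]
tcp_rot: [0.063, 0.998, -0.0, -0.0]
contact_force: [0.4, 0.7, 0.8]
opening: 0.001
finger_force: 0.0
```

{"method": "move_arm", "body": {
  "moves": [
    [0,[-0.029,-0.029,0],[0,0,0]],
    [0,[-0.029,-0.029,0],[0,0,0]],
    [0,[-0.029,-0.029,0],[0,0,0]],
    [0,[-0.029,-0.029,0],[0,0,0]],
    [0,[-0.029,-0.029,0],[0,0,0]],
    [0,[-0.029,-0.029,0],[0,0,0]],
    [0,[-0.029,-0.029,0],[0,0,0]],
    [0,[0,-0.04,0],[0,0,0]],
    [0,[0,-0.04,0],[0,0,0]],
    [0,[0,-0.04,0],[0,0,0]]
  ]
}}

```text
time: 1.77
eef_pos: [0.5342, 0.045, 0.2304]
tcp_rot: [0.063, 0.998, 0.0, -0.001]
contact_force: [0.8, 0.2, 0.3]
opening: 0.002
finger_force: 0.0
```

{"method": "move_arm", "body": {
  "moves": [
    [0,[0.004,-0.037,0],[0,0,0]],
    [0,[0,-0.037,0],[0,0,0]],
    [0,[0,-0.037,0],[0,0,0]],
    [0,[0,-0.0365,0.02],[0,0,0]],
    [0,[0,0,0.04],[0,0,0]],
    [0,[0,0,0.04],[0,0,0]],
    [0,[0,0,0.04],[0,0,0]],
    [0,[0,0,0.04],[0,0,0]],
    [0,[0,0,0.02],[0,0,0]],
    [0,[0,0,0],[0,0,0]]
  ]
}}

```text
time: 2.6
eef_pos: [0.507, -0.0972, 0.0252]
tcp_rot: [0.064, 0.998, 0.002, -0.006]
contact_force: [-0.4, 0.8, -0.2]
opening: -0.0
finger_force: 0.0
```

Run:
```python
from h import *
s=get_state();print(s['eef_pos'],s['contact_force'])
a=read_camera('wrist')[:,:,::-1];b=read_camera('top')[:,:,::-1]
cv2.imwrite('pics/w1.png',np.hstack([cv2.resize(a,(400,300)),cv2.resize(b[195:300,250:390],(400,300),interpolation=cv2.INTER_CUBIC)]))
```

```text
[ 0.50700119 -0.09719335  0.02524804] [-0.4269598   0.80198991 -0.17761626]
```

View pics/w1.png

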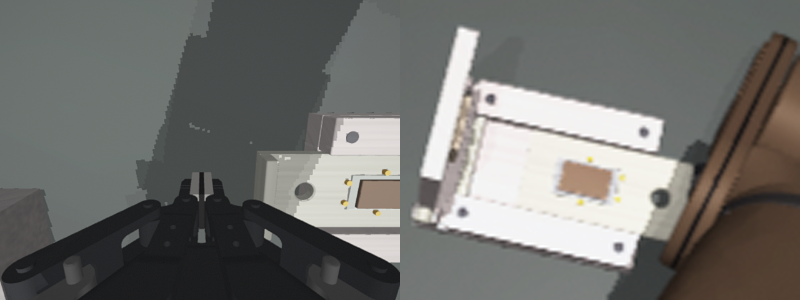

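The wrist view shows the closed fingers at (200,190), just in front of the lip at (262,190). I push towards tool +y.

{"method": "move_arm", "body": {
  "moves": [
    [0,[-0.003,0.005,0],[0,0,0]],
    [0,[0,0.006,0],[0,0,0]],
    [0,[0,0.006,0],[0,0,0]],
    [0,[0,0.006,0],[0,0,0]],
    [0,[0,0.006,0],[0,0,0]],
    [0,[0,0.006,0],[0,0,0]],
    [0,[0,0.006,0],[0,0,0]],
    [0,[0,0.006,0],[0,0,0]],
    [0,[0,0.003,0],[0,0,0]],
    [0,[0,0,0],[0,0,0]]
  ]
}}

```text
time: 3.53
eef_pos: [0.5215, -0.0489, 0.0313]
tcp_rot: [0.063, 0.998, 0.0, 0.0]
contact_force: [-0.2, 0.1, 0.3]
opening: -0.001
finger_force: 0.0
```

{"method": "move_arm", "body": {
  "moves": [
    [0,[0,0.003,0],[0,0,0]],
    [0,[0,0.003,0],[0,0,0]],
    [0,[0,0.002,0],[0,0,0]],
    [0,[0,0.001,0],[0,0,0]],
    [0,[0,0.001,0],[0,0,0]],
    [0,[0,0.001,0],[0,0,0]],
    [0,[0,0.001,0],[0,0,0]],
    [0,[0,0,0],[0,0,0]],
    [0,[0,0,0],[0,0,0]],
    [0,[0,0,0],[0,0,0]]
  ]
}}

```text
time: 4.37
eef_pos: [0.5228, -0.0377, 0.0312]
tcp_rot: [0.063, 0.998, 0.0, -0.0]
contact_force: [0.8, -1.2, 0.6]
opening: -0.0
finger_force: 0.8
```

{"method": "move_arm", "body": {
  "moves": [
    [0,[0,0.001,0],[0,0,0]],
    [0,[0,0.001,0],[0,0,0]],
    [0,[0,0.001,0],[0,0,0]],
    [0,[0,0.001,0],[0,0,0]],
    [0,[0,0.001,0],[0,0,0]],
    [0,[0,0.001,0],[0,0,0]],
    [0,[0,0,0],[0,0,0]],
    [0,[0,0,0],[0,0,0]],
    [0,[0,0,0],[0,0,0]],
    [0,[0,0,0],[0,0,0]]
  ]
}}

```text
time: 5.2
eef_pos: [0.5231, -0.0366, 0.0314]
tcp_rot: [0.062, 0.998, -0.005, -0.001]
contact_force: [-3.0, -18.8, -0.2]
opening: -0.002
finger_force: 9.6
```

Run:
```python
from h import *
s=get_state();print(s['eef_pos'],s['contact_force'])
a=read_camera('wrist')[:,:,::-1];b=read_camera('top')[:,:,::-1]
cv2.imwrite('pics/w2.png',np.hstack([cv2.resize(a[150:450,200:600],(400,300)),cv2.resize(b[195:300,250:390],(400,300),interpolation=cv2.INTER_CUBIC)]))
st=s
x=np.array([.1262,.992,0]);o=np.array([.5331,.0642,0])
for q in(-.09,-.08,-.055):print(q,proj('wrist',o+q*x+[0,0,.044 if q==-.09 else .028],st),proj('top',o+q*x+[0,0,.044 if q==-.09 else .028]))
```

```text
[ 0.52305235 -0.03664333  0.03137041] [ -3.0375336  -18.75370298  -0.19994219]
-0.09 [347.06322737 301.12421499] [341.64814334 262.60790188]
-0.08 [366.28267833 286.14889373] [336.34181086 262.94298006]
-0.055 [419.7060536  286.60156861] [324.38838481 260.33630462]
```

View pics/w2.png

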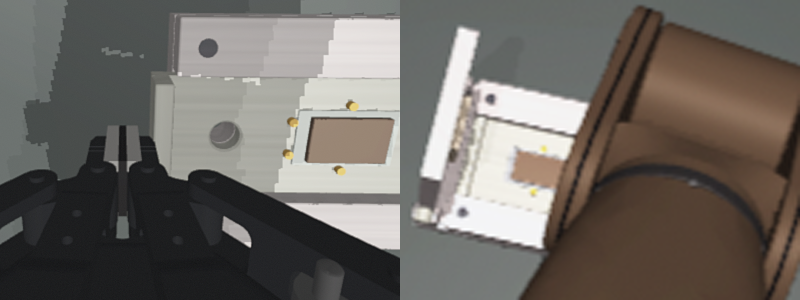

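Both views show the tray home: its hole is at full-frame wrist (425,285), against a predicted (420,287). The push is resisted with 19 N. I retract and go behind the leaf.

{"method": "move_arm", "body": {
  "moves": [
    [0,[0,-0.01,0],[0,0,0]],
    [0,[0,-0.01,0],[0,0,0]],
    [0,[0,0,-0.037],[0,0,0]],
    [0,[0,0,-0.037],[0,0,0]],
    [0,[0,0,-0.037],[0,0,0]],
    [0,[0,0,-0.037],[0,0,0]],
    [0,[0,0,-0.037],[0,0,0]],
    [0,[0,0,-0.037],[0,0,0]],
    [0,[0.003,0.035,0],[0,0,0]],
    [0,[0,0.035,0],[0,0,0]]
  ]
}}

```text
time: 6.13
eef_pos: [0.5284, 0.0179, 0.2573]
tcp_rot: [0.065, 0.998, 0.0, 0.003]
contact_force: [0.2, -0.3, -0.7]
opening: -0.002
finger_force: 0.0
```

{"method": "move_arm", "body": {
  "moves": [
    [0,[0,0.037,0],[0,0,0]],
    [0,[0,0.037,0],[0,0,0]],
    [0,[0,0.037,0],[0,0,0]],
    [0,[0,0.037,0],[0,0,0]],
    [0,[0,0.036,0],[0,0,0]],
    [0,[0,0,0],[0,0,0]],
    [0,[0,0,0.036],[0,0,0]],
    [0,[0,0,0.036],[0,0,0]],
    [0,[0,0,0.036],[0,0,0]],
    [0,[0,0,0],[0,0,0]]
  ]
}}

```text
time: 6.97
eef_pos: [0.5442, 0.1996, 0.1363]
tcp_rot: [0.063, 0.998, -0.002, -0.008]
contact_force: [-2.7, -0.4, -2.1]
opening: 0.001
finger_force: 0.0
```

{"method": "move_arm", "body": {
  "moves": [
    [0,[0,-0.01,0],[0,0,0]],
    [0,[0,-0.01,0],[0,0,0]],
    [0,[0,-0.01,0],[0,0,0]],
    [0,[0,-0.01,0],[0,0,0]],
    [0,[0,-0.01,0.002],[0,0,0]],
    [0,[0,-0.009,0.001],[0,0,0]],
    [0,[0,-0.009,0.001],[0,0,0]],
    [0,[0,-0.009,0],[0,0,0]],
    [0,[0,0,0],[0,0,0]],
    [0,[0,0,0],[0,0,0]]
  ]
}}

```text
time: 7.8
eef_pos: [0.5404, 0.1235, 0.1413]
tcp_rot: [0.064, 0.998, -0.0, -0.0]
contact_force: [-0.5, 0.5, -0.4]
opening: 0.001
finger_force: 0.0
```

Run:
```python
from h import *
s=get_state();print(s['eef_pos'],s['contact_force'])
a=read_camera('scene')[:,:,::-1];b=read_camera('wrist')[:,:,::-1]
cv2.imwrite('pics/s3.png',np.hstack([cv2.resize(a[120:300,220:460],(400,300),interpolation=cv2.INTER_CUBIC),cv2.resize(b,(400,300))]))
```

```text
[0.54039005 0.12352924 0.14125633] [-0.53935413  0.53365128 -0.44092044]
```

View pics/s3.png

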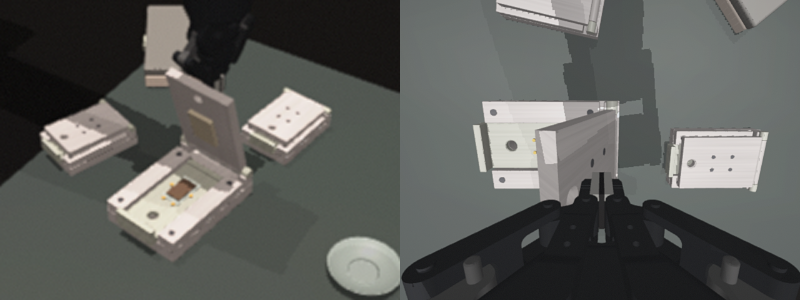

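The views show the fingers behind the leaf, which has swung past upright to about 75° with the tray still home. I continue along the arc.

{"method": "move_arm", "body": {
  "moves": [
    [0,[0,-0.008,0.003],[0,0,0]],
    [0,[0,-0.008,0.003],[0,0,0]],
    [0,[0,-0.008,0.004],[0,0,0]],
    [0,[0,-0.007,0.005],[0,0,0]],
    [0,[0,-0.007,0.005],[0,0,0]],
    [0,[0,-0.007,0.005],[0,0,0]],
    [0,[0,-0.006,0.006],[0,0,0]],
    [0,[0,-0.006,0.007],[0,0,0]],
    [0,[0,-0.005,0.007],[0,0,0]],
    [0,[0,0,0],[0,0,0]]
  ]
}}

```text
time: 8.73
eef_pos: [0.531, 0.0617, 0.094]
tcp_rot: [0.064, 0.998, -0.0, -0.002]
contact_force: [0.0, 0.0, 0.1]
opening: -0.002
finger_force: 0.0
```

{"method": "move_arm", "body": {
  "moves": [
    [0,[0,-0.004,0.008],[0,0,0]],
    [0,[0,-0.004,0.008],[0,0,0]],
    [0,[0,-0.003,0.008],[0,0,0]],
    [0,[0,-0.002,0.007],[0,0,0]],
    [0,[0,-0.002,0.006],[0,0,0]],
    [0,[0,-0.001,0.005],[0,0,0]],
    [0,[0,0,0.003],[0,0,0]],
    [0,[0,0,0],[0,0,0]],
    [0,[0,0,0],[0,0,0]],
    [0,[0,0,0],[0,0,0]]
  ]
}}

```text
time: 9.57
eef_pos: [0.5308, 0.047, 0.0515]
tcp_rot: [0.063, 0.998, 0.0, 0.0]
contact_force: [-0.1, -0.2, -0.0]
opening: 0.0
finger_force: 0.0
```

{"method": "move_arm", "body": {
  "moves": [
    [0,[0,0,0.001],[0,0,0]],
    [0,[0,0,0.001],[0,0,0]],
    [0,[0,0,0.001],[0,0,0]],
    [0,[0,0,0.001],[0,0,0]],
    [0,[0,0,0],[0,0,0]],
    [0,[0,0,0],[0,0,0]],
    [0,[0,0,0],[0,0,0]],
    [0,[0,0,0],[0,0,0]],
    [0,[0,0,0],[0,0,0]],
    [0,[0,0,0],[0,0,0]]
  ]
}}

```text
time: 10.4
eef_pos: [0.5314, 0.0467, 0.0485]
tcp_rot: [0.063, 0.998, -0.0, 0.001]
contact_force: [-1.2, -0.3, 6.9]
opening: 0.002
finger_force: 3.1
```

{"method": "move_arm", "body": {
  "moves": [
    [0,[0,0,-0.035],[0,0,0]],
    [0,[0,0,-0.035],[0,0,0]],
    [0,[0,0,-0.035],[0,0,0]],
    [1,[0,0,-0.035],[0,0,0]],
    [1,[-0.0135,-0.0385,0],[0,0,0]],
    [1,[-0.0135,-0.0385,0],[0,0,0]],
    [1,[-0.0135,-0.0385,0],[0,0,0]],
    [1,[-0.0135,-0.0385,0],[0,0,0]],
    [1,[-0.0135,-0.0385,0],[0,0,0]],
    [1,[-0.0135,-0.0385,0],[0,0,0]]
  ]
}}

```text
time: 11.23
eef_pos: [0.5817, -0.1943, 0.1868]
tcp_rot: [0.063, 0.998, 0.0, -0.0]
contact_force: [0.5, 0.1, 0.6]
opening: 0.971
finger_force: 0.0
```

{"method": "move_arm", "body": {
  "moves": [
    [1,[-0.0135,-0.0385,0],[0,0,0]],
    [1,[-0.0135,-0.0385,0],[0,0,0]],
    [1,[0,0,0],[0,0,0]],
    [1,[0,0,0],[0,0,0]],
    [1,[0,0,0],[0,0,0]],
    [1,[0,0,0],[0,0,0]],
    [1,[0,0,0],[0,0,0]],
    [1,[0,0,0],[0,0,0]],
    [1,[0,0,0],[0,0,0]],
    [1,[0,0,0],[0,0,0]]
  ]
}}

```text
time: 12.07
eef_pos: [0.5989, -0.2716, 0.1876]
tcp_rot: [0.063, 0.998, -0.0, 0.0]
contact_force: [0.5, 0.6, -0.9]
opening: 1.0
finger_force: 0.0
```

Run:
```python
from h import *
s=get_state();print(s['eef_pos'],s['tcp_rot'],s['contact_force'])
a=read_camera('wrist')[:,:,::-1];b=read_camera('top')[:,:,::-1];cv2.imwrite('pics/wraw.png',a);cv2.imwrite('pics/traw.png',b)
cv2.imwrite('pics/w4.png',np.hstack([cv2.resize(a[60:420,120:600],(400,300)),cv2.resize(b[205:310,240:380],(400,300),interpolation=cv2.INTER_CUBIC)]))
print('expect knob',proj('wrist',[.6008,-.2739,.086],s),'leafhole',proj('top',[.5262,.0096,.052]))
```

```text
[ 0.59894726 -0.27163923  0.18758923] [ 6.28479402e-02  9.98023101e-01 -8.46971545e-05  1.40338142e-04] [ 0.46134602  0.63509119 -0.91590471]
expect knob [318.66928865 239.56940464] leafhole [324.74456216 258.13661882]
```

View pics/w4.png

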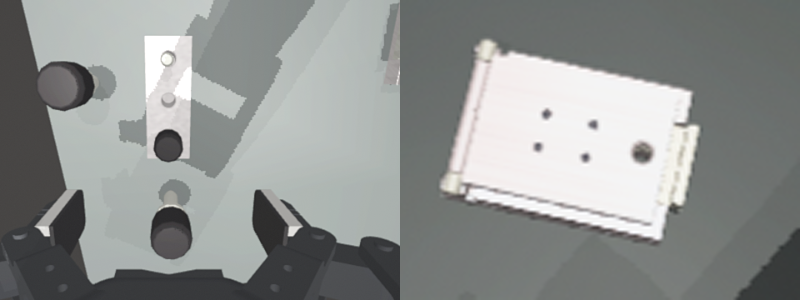

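The right view shows the leaf down, with its hole at top-view (324.7,258.2), exactly where predicted. The left view shows the block pin's knob at about full-frame (321,234), next to the larger decoy below it. I refine the knob centre by mask.

Run:
```python
from h import *
s=get_state();a=cv2.imread('pics/wraw.png')
g=a.max(2)[200:272,285:360]
for th in(60,75,90):
    n,l,st,c=cv2.connectedComponentsWithStats((g<th).astype('uint8'));i=1+st[1:,4].argmax()
    x,y,w,h,A=st[i];print(th,st[i]+[285,200,0,0,0],c[i]+[285,200])
np.set_printoptions(linewidth=250)
print(g[::3,36])
for z in(.05,.086):print([proj('wrist',[.6008+d,-.2739,z],s).round(1) for d in(-.014,0,.014)])
```

```text
60 [305 216  34  38 362] [321.4281768  228.17679558]
75 [ 305  216   34   38 1001] [321.41758242 234.74625375]
90 [ 305  216   34   38 1053] [321.50902184 234.56505223]
[222 223 219 222 226 107  43  51  60  74  74  71  72  73  70  71  70  69  93 183 181 181 181 179]
[array([317.4, 212.4]), array([319.5, 228.3]), array([321.5, 243.9])]
[array([316.7, 221.6]), array([319.1, 239.6]), array([321.4, 257.1])]
```

{"method": "move_arm", "body": {
  "moves": [
    [0.6,[-0.001,0,0.03],[0,0,0]],
    [0.6,[0,0,0.03],[0,0,0]],
    [0.6,[0,0,0.025],[0,0,0]],
    [0.6,[0,0,0.02],[0,0,0]],
    [0.6,[0,0,0.015],[0,0,0]],
    [0.6,[0,0,0.01],[0,0,0]],
    [0.6,[0,0,0.005],[0,0,0]],
    [0.6,[0,0,0],[0,0,0]],
    [0.6,[0,0,0],[0,0,0]],
    [0.6,[0,0,0],[0,0,0]]
  ]
}}

```text
time: 13.0
eef_pos: [0.6009, -0.2732, 0.0541]
tcp_rot: [0.063, 0.998, -0.001, 0.001]
contact_force: [0.1, -0.7, -0.1]
opening: 0.603
finger_force: 0.0
```

{"method": "move_arm", "body": {
  "moves": [
    [0,[0,0,0],[0,0,0]],
    [0,[0,0,0],[0,0,0]],
    [0,[0,0,0],[0,0,0]],
    [0,[0,0,0],[0,0,0]],
    [0,[0,0,0],[0,0,0]],
    [0,[0,0,0],[0,0,0]],
    [0,[0,0,0],[0,0,0]],
    [0,[0,0,0],[0,0,0]],
    [0,[0,0,0],[0,0,0]],
    [0,[0,0,0],[0,0,0]]
  ],
  "grip_force": 80
}}

```text
time: 13.83
eef_pos: [0.6007, -0.273, 0.0539]
tcp_rot: [0.063, 0.998, -0.001, 0.001]
contact_force: [-0.5, -0.2, 6.0]
opening: 0.303
finger_force: 79.2
```

{"method": "move_arm", "body": {
  "moves": [
    [0,[0,0,-0.005],[0,0,0]],
    [0,[0,0,-0.01],[0,0,0]],
    [0,[0,0,-0.01],[0,0,0]],
    [0,[0,0,-0.015],[0,0,0]],
    [0,[0,0,-0.02],[0,0,0]],
    [0,[0,0,-0.02],[0,0,0]],
    [0,[0,0,-0.02],[0,0,0]],
    [0,[0,0,0],[0,0,0]],
    [0,[0,0,0],[0,0,0]],
    [0,[0,0,0],[0,0,0]]
  ]
}}

```text
time: 14.67
eef_pos: [0.5991, -0.272, 0.1516]
tcp_rot: [0.063, 0.998, 0.0, -0.001]
contact_force: [-0.2, 0.1, -2.4]
opening: 0.298
finger_force: 79.1
```

Run:
```python
from h import *
s=get_state();print(s['eef_pos'],s['tcp_rot'],s['contact_force'])
a=read_camera('wrist')[:,:,::-1];b=read_camera('scene')[:,:,::-1];cv2.imwrite('pics/wraw2.png',a)
cv2.imwrite('pics/w5.png',np.hstack([cv2.resize(a[60:420,120:600],(400,300)),cv2.resize(b[280:430,140:340],(400,300),interpolation=cv2.INTER_CUBIC)]))
t=s['eef_pos']
for P in([0,0,-.019-.063+.05],[0,0,-.045]):print(proj('wrist',t+P,s),proj('scene',t+P))
```

```text
[ 0.59907225 -0.27204573  0.15157622] [ 6.33214401e-02  9.97992701e-01  4.43675531e-04 -8.76109644e-04] [-0.23471642  0.13254124 -2.36874957]
[320.93805819 269.76005728] [243.23944656 340.12692386]
[321.00266943 261.98928737] [244.32806716 344.70578524]
```

View pics/w5.png

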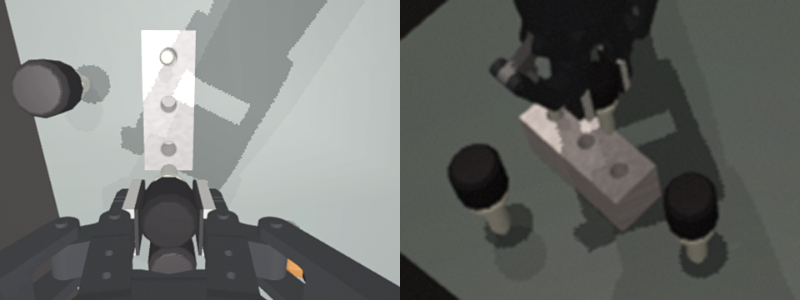

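The left view shows the pin held between the pads with its shank visible at crop (168,170), and the right view shows its block hole empty and the scriber still in place. Now I check the tip's offset numerically.

Run:
```python
from h import *
s=get_state();a=cv2.imread('pics/wraw2.png');g=a.max(2)
np.set_printoptions(linewidth=250)
for r in range(226,286,4): print(r,g[r,296:348:2])
print(g[226:290,321])
t=s['eef_pos']
for dz in(-.046,-.037):
  print(dz,[proj('wrist',t+[dx,0,dz],s).round(1) for dx in(-.006,-.003,0)])
xh=np.array([.1262,.992]);yh=np.array([-.992,.1262]);d=np.array([.5262,.0096])-t[:2]
print('shift to hole: x_t',d@yh,'y_t',d@xh)
Rm=R.from_quat(s['tcp_rot']).as_matrix();print(Rm.T@np.append(d,0))
```

```text
226 [223 222 223 224 225 225 223 219 216 213 212 215 217 216 216 217 218 218 220 218 218 219 223 226 226 223]
230 [222 223 224 226 225 223 224 224 223 220 207 205 211 213 211 203 215 224 224 222 221 221 220 219 217 217]
234 [224 225 223 219 219 220 219 219 214 173 151 152 154 154 155 156 153 180 228 223 221 222 220 216 215 217]
238 [220 219 219 220 222 223 220 220 198 152 156 158 159 161 160 158 157 149 206 220 218 218 220 221 222 222]
242 [225 224 222 222 223 223 219 218 211 168 156 159 159 160 160 157 152 170 212 217 216 215 215 216 219 218]
246 [222 221 220 220 220 221 221 223 223 218 203 166 160 158 158 176 207 224 225 221 219 217 216 216 217 219]
250 [215 217 218 218 216 218 221 223 223 221 220 221 220 220 222 221 219 216 220 222 222 220 216 215 216 216]
254 [214 216 218 221 220 219 216 216 216 218 218 219 220 224 225 224 221 218 220 218 218 218 217 215 215 217]
258 [219 219 217 216 214 214 217 220 222 222 199 177 169 168 168 169 191 216 214 213 213 214 218 220 220 218]
262 [226 223 221 221 219 221 220 218 211 164 167 170 172 170 171 171 168 164 211 223 222 222 221 219 220 221]

[... 360 characters left out ...]
45  46  47  48  48  47  47  49  49  46  48  48  47  45  47  45  52 105 178 189]
282 [192 155  40  47  46  47  47  48  48  47  47  49  47  47  48  48  46  47  47  48  49  47  48  46  44 116]
[216 217 217 202 212 218 213 174 153 157 159 160 160 160 163 164 159 159 159 158 159 187 205 219 220 219 219 220 222 226 206 176 168 170 171 172 172 171 172 171 172 174 174 177 222 220 141  51  44  47  47  49  50  47  48  49  48  47  48  49  49  48
  47  48]
-0.046 [array([319.7, 252. ]), array([320.3, 256.8]), array([320.9, 261.6])]
-0.037 [array([319.6, 256.8]), array([320.2, 261.8]), array([320.9, 266.8])]
shift to hole: x_t 0.10738163365802315 y_t 0.27000834940453267
[0.10746842 0.26997398 0.00084753]
```

The tip is centred under the TCP to about 1 mm, so I move it over the leaf hole.

{"method": "move_arm", "body": {
  "moves": [
    [0,[0.0135,0.034,0],[0,0,0]],
    [0,[0.0135,0.034,0],[0,0,0]],
    [0,[0.0135,0.034,0],[0,0,0]],
    [0,[0.0135,0.034,0],[0,0,0]],
    [0,[0.0135,0.034,0],[0,0,0]],
    [0,[0.0135,0.034,0],[0,0,0]],
    [0,[0.0135,0.034,0],[0,0,0]],
    [0,[0.013,0.032,0.01],[0,0,0]],
    [0,[0,0,0.01],[0,0,0]],
    [0,[0,0,0.01],[0,0,0]]
  ]
}}

```text
time: 15.6
eef_pos: [0.526, 0.0105, 0.1206]
tcp_rot: [0.062, 0.998, -0.0, -0.001]
contact_force: [0.3, -1.1, -1.4]
opening: 0.3
finger_force: 79.2
```

{"method": "move_arm", "body": {
  "moves": [
    [0,[0,0,0],[0,0,0]],
    [0,[0,0,0],[0,0,0]],
    [0,[0,0,0],[0,0,0]],
    [0,[0,0,0],[0,0,0]],
    [0,[0,0,0],[0,0,0]],
    [0,[0,0,0],[0,0,0]],
    [0,[0,0,0],[0,0,0]],
    [0,[0,0,0],[0,0,0]],
    [0,[0,0,0],[0,0,0]],
    [0,[0,0,0],[0,0,0]]
  ]
}}

```text
time: 16.43
eef_pos: [0.5274, 0.0089, 0.1224]
tcp_rot: [0.063, 0.998, 0.0, 0.0]
contact_force: [-0.0, -0.0, -1.4]
opening: 0.297
finger_force: 79.2
```

Run:
```python
from h import *
s=get_state();t=s['eef_pos'];print(t,s['tcp_rot'],s['contact_force'])
a=read_camera('wrist')[:,:,::-1];b=read_camera('scene')[:,:,::-1]
cv2.imwrite('pics/w6.png',np.hstack([cv2.resize(a[180:360,220:420],(400,360),interpolation=cv2.INTER_CUBIC),cv2.resize(b[190:280,260:360],(400,360),interpolation=cv2.INTER_CUBIC)]))
Rm=R.from_quat(s['tcp_rot']).as_matrix();print(Rm.T@(np.array([.5262,.0096,t[2]])-t))
print('tip',proj('wrist',t+[0,0,-.046],s),proj('scene',t+[0,0,-.046]))
h=[.5262,.0096,.052];print('hole',proj('wrist',h,s),proj('scene',h))
```

```text
[0.52735129 0.00892469 0.12240254] [6.33522800e-02 9.97991224e-01 1.10583382e-05 6.63505247e-05] [-0.01353384 -0.04274058 -1.38319648]
[ 1.22744614e-03  5.24305338e-04 -1.44855982e-07]
tip [321.06407105 261.286137  ] [310.70457455 232.53662619]
hole [321.97779808 247.36103275] [310.67942644 240.61027591]
```

View pics/w6.png

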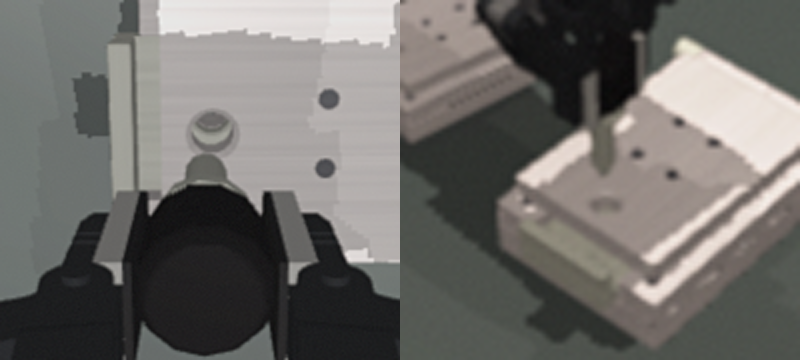

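Left crop (2x): the leaf hole is centred at (213,131) and the pin tip at (205,~160). So the hole lies about 2 mm further along tool +x and +y than estimated. Right crop: the tip at (604,174) is just above the hole at (607,207). I correct by 2 mm each way and descend.

{"method": "move_arm", "body": {
  "moves": [
    [0,[0.002,0.0022,0],[0,0,0]],
    [0,[0,0,0.005],[0,0,0]],
    [0,[0,0,0.005],[0,0,0]],
    [0,[0,0,0.005],[0,0,0]],
    [0,[0,0,0.004],[0,0,0]],
    [0,[0,0,0.004],[0,0,0]],
    [0,[0,0,0.004],[0,0,0]],
    [0,[0,0,0.004],[0,0,0]],
    [0,[0,0,0.003],[0,0,0]],
    [0,[0,0,0],[0,0,0]]
  ]
}}

```text
time: 17.37
eef_pos: [0.5252, 0.0114, 0.0874]
tcp_rot: [0.063, 0.998, 0.0, -0.001]
contact_force: [0.0, 0.7, -1.8]
opening: 0.3
finger_force: 79.2
```

The tip is inside the leaf with no contact force, so I carry on down.

{"method": "move_arm", "body": {
  "moves": [
    [0,[0,0,0.003],[0,0,0]],
    [0,[0,0,0.003],[0,0,0]],
    [0,[0,0,0.003],[0,0,0]],
    [0,[0,0,0.003],[0,0,0]],
    [0,[0,0,0.003],[0,0,0]],
    [0,[0,0,0.003],[0,0,0]],
    [0,[0,0,0.002],[0,0,0]],
    [0,[0,0,0.002],[0,0,0]],
    [0,[0,0,0],[0,0,0]],
    [0,[0,0,0],[0,0,0]]
  ]
}}

```text
time: 18.2
eef_pos: [0.5256, 0.0114, 0.0662]
tcp_rot: [0.063, 0.998, 0.0, -0.0]
contact_force: [0.1, 0.5, -1.7]
opening: 0.304
finger_force: 79.2
```

{"method": "move_arm", "body": {
  "moves": [
    [0,[0,0,0.002],[0,0,0]],
    [0,[0,0,0.002],[0,0,0]],
    [0,[0,0,0.002],[0,0,0]],
    [0,[0,0,0.002],[0,0,0]],
    [0,[0,0,0.002],[0,0,0]],
    [0,[0,0,0.001],[0,0,0]],
    [0,[0,0,0.001],[0,0,0]],
    [0,[0,0,0.001],[0,0,0]],
    [0,[0,0,0],[0,0,0]],
    [0,[0,0,0],[0,0,0]]
  ]
}}

```text
time: 19.03
eef_pos: [0.526, 0.0111, 0.0538]
tcp_rot: [0.063, 0.998, -0.0, 0.0]
contact_force: [-1.2, -1.8, 1.6]
opening: 0.299
finger_force: 79.6
```

{"method": "move_arm", "body": {
  "moves": [
    [0,[0,0,0.001],[0,0,0]],
    [0,[0,0,0.001],[0,0,0]],
    [0,[0,0,0.001],[0,0,0]],
    [0,[0,0,0.001],[0,0,0]],
    [0,[0,0,0],[0,0,0]],
    [0,[0,0,0],[0,0,0]],
    [0,[0,0,0],[0,0,0]],
    [0,[0,0,0],[0,0,0]],
    [0,[0,0,0],[0,0,0]],
    [0,[0,0,0],[0,0,0]]
  ],
  "grip_force": 110
}}

```text
time: 19.87
eef_pos: [0.5264, 0.011, 0.0503]
tcp_rot: [0.063, 0.998, -0.0, 0.001]
contact_force: [-1.7, -1.9, 5.7]
opening: 0.296
finger_force: 108.2
```

{"method": "move_arm", "body": {
  "moves": [
    [0,[0,0,0.001],[0,0,0]],
    [0,[0,0,0.001],[0,0,0]],
    [0,[0,0,0.001],[0,0,0]],
    [0,[0,0,0.001],[0,0,0]],
    [0,[0,0,0],[0,0,0]],
    [0,[0,0,0],[0,0,0]],
    [0,[0,0,0],[0,0,0]],
    [0,[0,0,0],[0,0,0]],
    [0,[0,0,0],[0,0,0]],
    [0,[0,0,0],[0,0,0]]
  ]
}}

```text
time: 20.7
eef_pos: [0.5271, 0.0108, 0.0475]
tcp_rot: [0.063, 0.998, -0.0, 0.001]
contact_force: [-2.8, -2.7, 11.7]
opening: 0.294
finger_force: 109.0
```

Run:
```python
from h import *
s=get_state();print(s['eef_pos'],s['contact_force'],s['wrist_torque'],R.from_quat(s['tcp_rot']).as_matrix()[2])
b=read_camera('wrist')[:,:,::-1];cv2.imwrite('pics/wraw3.png',b)
a=cv2.imread('pics/wraw2.png')
np.set_printoptions(linewidth=250)
print(a[268:362:2,321].max(1));print(b[268:362:2,321].max(1))
for r in(290,310,330):
  print(a[r,280:364:2].max(1));print(b[r,280:364:2].max(1))
# image alignment of knob patch before/after
A=cv2.cvtColor(a,6)[262:352,292:352];B=cv2.cvtColor(b,6)
m=cv2.matchTemplate(B[240:380,270:375],A,cv2.TM_CCOEFF_NORMED);print(cv2.minMaxLoc(m),'expected loc',(22,22))
for n in('scene','top'):cv2.imwrite(f'pics/{n}raw3.png',read_camera(n)[:,:,::-1])
```

```text
[0.52711361 0.01079635 0.04751919] [-2.75907111 -2.67913496 11.65519173] [-0.23906336  0.56390883  0.00883547] [-2.61557258e-03 -7.02930162e-04 -9.99996332e-01]
[174 222 141  44  47  50  48  48  48  49  47  48  52  55  58  56  58  64  74  72  73  71  72  72  71  72  71  70  71  70  70  70  69  71  69  68  67  67  67  67  67  66  69  67  66  67  69]
[ 98 148  77  19  21  22  20  22  23  19  19  19  23  26  26  27  26  29  34  32  36  36  35  34  34  35  31  34  34  33  32  33  34  35  34  32  33  32  33  32  32  33  31  32  22 152 170]
[176 177 179 104  53  54  51  44  46  46  47  49  48  47  48  49  48  49  47  48  49  48  47  47  48  48  47  49  48  50  48  47  47  46  45  45  48  52  55  89 180 175]
[103 103 104  91  23  25  23  19  19  19  22  21  22  20  19  22  22  19  23  19  20  20  22  18  20  19  22  20  21  20  22  21  21  16  18  19  23  23  22  68 104 103]
[165  50  56  52  52  48  54  55  55  57  62  67  71  72  72  72  71  73  73  72  73  72  72  73  71  73  72  74  72  73  70  65  62  60  58  58  57  51  48  50  54  52]
[104  34  22  23  25  22  25  26  24  24  28  31  33  35  34  35  35  34  33  34  33  34  36  33  34  37  33  33  35  34  33  31  28  26  24  26  24  22  23  23  25  27]
[62 90 88 59 53 55 64 66 67 66 69 70 69 69 69 69 69 69 70 70 70 71 70 70 68 69 70 70 70 70 72 70 70 71 69 70 64 57 54 55 90 90]
[29 40 45 41 22 26 29 33 31 32 34 35 33 33 35 32 33 33 33 34 32 34 31 35 33 34 34 31 33 35 34 34 33 31 32 33 32 23 24 31 45 42]
(-0.20654931664466858, 0.9359637498855591, (22, 50), (22, 21)) expected loc (22, 22)
```

Run:
```python
from h import *
s=get_state();t=s['eef_pos']
xt=R.from_quat(s['tcp_rot']).as_matrix()[:,0]
for k in(0,.002,.004,.006):
  print(k,[proj('wrist',t+xt*r+[0,0,z+k],s).round(1)[1] for r,z in((.014,.006),(.014,.028),(.013,.032),(-.013,.032),(-.014,.028))])
a=cv2.imread('pics/wraw2.png').max(2);b=cv2.imread('pics/wraw3.png').max(2)
print(a[268:310,321]);print(b[268:310,321]);print(b[346:364,321])
np.set_printoptions(linewidth=250)
for r in(325,):print(a[r,278:300],a[r,340:366]);print(b[r,278:300],b[r,340:366])
print('scene base hole axis knob top',proj('scene',t+[0,0,.032]),proj('scene',t+[0,0,.034]))
```

```text
0 [np.float64(270.4), np.float64(291.8), np.float64(299.0), np.float64(361.8), np.float64(357.6)]
0.002 [np.float64(272.1), np.float64(294.1), np.float64(301.5), np.float64(365.1), np.float64(360.8)]
0.004 [np.float64(273.8), np.float64(296.5), np.float64(304.1), np.float64(368.5), np.float64(364.0)]
0.006 [np.float64(275.6), np.float64(298.9), np.float64(306.8), np.float64(372.0), np.float64(367.4)]
[174 177 222 220 141  51  44  47  47  49  50  47  48  49  48  47  48  49
  49  48  47  48  48  47  52  53  55  58  58  58  56  58  58  59  64  72
  74  72  72  71  73  72]
[ 98 103 148 140  77  21  19  22  21  22  22  22  20  22  22  22  23  22
  19  22  19  21  19  21  23  24  26  25  26  25  27  26  26  28  29  35
  34  34  32  34  36  35]
[ 32  31  32  31  33  32  31  32  32  32  22  51 152 167 170 211 219 218]
[65 64 67 81 90 91 91 79 53 50 53 53 54 57 61 64 66 70 71 69 70 70] [70 70 70 70 69 70 70 68 71 70 70 67 62 58 58 57 56 51 50 67 91 90 89 85 70 63]
[30 30 29 34 41 44 45 45 39 24 20 26 24 24 28 31 32 31 35 32 34 31] [32 33 34 34 34 32 33 35 34 34 31 31 29 26 26 28 24 24 33 44 44 45 44 38 28 30]
scene base hole axis knob top [311.12098931 230.82672033] [311.10064447 230.11225422]
```

{"method": "move_arm", "body": {
  "moves": [
    [0,[0,0,0.001],[0,0,0]],
    [0,[0,0,0.001],[0,0,0]],
    [0,[0,0,0.001],[0,0,0]],
    [0,[0,0,0],[0,0,0]],
    [0,[0,0,0],[0,0,0]],
    [0,[0,0,0],[0,0,0]],
    [0,[0,0,0],[0,0,0]],
    [0,[0,0,0],[0,0,0]],
    [0,[0,0,0],[0,0,0]],
    [0,[0,0,0],[0,0,0]]
  ]
}}

```text
time: 21.68
eef_pos: [0.5276, 0.0107, 0.0459]
tcp_rot: [0.063, 0.998, -0.0, 0.001]
contact_force: [-5.9, -2.2, 18.0]
opening: 0.292
finger_force: 109.8
```

Run:
```python
from h import *
s=get_state();t=s['eef_pos'];print(t,s['contact_force'],s['wrist_torque'])
b=read_camera('wrist')[:,:,::-1];cv2.imwrite('pics/wraw4.png',b);b=b.max(2)
print(b[268:306,321],b[352:362,321])
n=read_camera('scene')[:,:,::-1];cv2.imwrite('pics/sraw4.png',n)
```

```text
[0.52763032 0.01073055 0.04590927] [-5.93467586 -2.23746979 17.95801752] [-0.18891735  0.94185613  0.06108149]
[ 99 113 154 121  57  18  16  20  18  21  19  23  20  20  23  22  22  21
  20  20  20  21  19  23  23  24  24  28  27  27  28  27  27  27  29  36
  34  35] [ 32  32  32  29  24  51 152 168 186 213]
```

Run:
```python
from h import *
np.set_printoptions(linewidth=250)
w=cv2.imread('pics/w6.png')[:,400:]; a=cv2.resize(w,(100,90),interpolation=cv2.INTER_AREA).max(2)
s=cv2.imread('pics/sraw4.png')[190:280,260:360].max(2); s3=cv2.imread('pics/sceneraw3.png')[190:280,260:360].max(2)
for c in(45,50,55,58,66,70):
  print(c);print(a[50:84,c]);print(s3[50:84,c]);print(s[50:84,c])
x=np.array([.1262,.992,0]);y=np.array([-.992,.1262,0]);o=np.array([.5331,.0642,0])
for z in(.048,.052,.036):print(z,proj('scene',o-.072*x-.047*y+[0,0,z])-[260,190],proj('scene',o-.072*x+.0*y+[0,0,z])-[260,190])
```

```text
45
[151 151 154 149 137 119 112 113 122 135 141 141 141 142 142 142 132 108  99 100 102 103 104 103  98  79  55  47  49  51  48  49  58  74]
[ 17  20  18  19  20  21  19  42  83 110 111 121 136 143 141 144 134 106 101 100 102 104 103 106  99  82  55  49  49  52  51  49  48  57]
[ 18  20  17  21  20  18  17  25  67 105 108 112 126 140 142 143 132 108 100 101 103 104 104 104  99  82  55  51  50  48  49  49  49  58]
50
[122 123 131 144 152 152 150 138 121 112 111 118 130 139 140 137 135 142 144 128 101  97 100 104 104 101 102 102  90  61  50  49  48  49]
[ 75  77  75  76  78  79  81  94 128 155 151 135 114 108 114 126 134 143 144 130  98  96 100 103 106 100 100 104  90  61  49  49  49  49]
[ 81  81  81  82  81  80  83  92 117 144 156 148 125 109 110 118 131 143 145 129 100  98 100 103 104 102 101 105  91  61  48  49  51  51]
55
[137 134 140 150 152 154 150 152 153 153 145 126 114 115 120 131 139 143 145 148 144 126 114 114 117 121 117 110 109 110 111 100  72  52]
[ 12  11  12  31  82 121 123 144 153 155 156 154 155 152 137 115 111 114 129 144 144 124 115 115 118 120 118 110 109 110 110 
[... 875 characters left out ...]
 156 156 158 157 157 180 219 236 237 232 196 157 197 232 234 232 213 153 115 111 114 119 114 112 111 114 114]
70
[151 153 153 155 154 156 180 217 236 231 196 137 109 116 155 198 216 232 234 222 181 131 110 110 111 112 112 113 114 114 106  95  85  82]
[154 153 154 155 156 156 156 158 180 219 235 238 231 185 136 167 212 233 234 224 182 129 110 109 110 112 112 113 113 112 108  95  85  83]
[155 153 154 155 157 158 156 157 178 220 236 236 233 201 159 170 210 233 234 226 184 129 111 109 111 113 112 113 112 113 108  94  87  82]
0.048 [62.64252065 67.78530007] [45.11072911 56.52110411]
0.052 [62.63849228 66.42765101] [45.0516773  55.16026033]
0.036 [62.65445208 71.80644884] [45.28568433 60.55293203]
```

The scene profile shows the leaf edge dropped about 4.5 px as the pin went in and is now almost on the rails. I relieve the side load and press further.

{"method": "move_arm", "body": {
  "moves": [
    [0,[0.001,0,0],[0,0,0]],
    [0,[0.001,-0.0005,0],[0,0,0]],
    [0,[0.0005,0,0],[0,0,0]],
    [0,[0,0,0.001],[0,0,0]],
    [0,[0,0,0.001],[0,0,0]],
    [0,[0,0,0],[0,0,0]],
    [0,[0,0,0],[0,0,0]],
    [0,[0,0,0],[0,0,0]],
    [0,[0,0,0],[0,0,0]],
    [0,[0,0,0],[0,0,0]]
  ]
}}

```text
time: 22.62
eef_pos: [0.5271, 0.0107, 0.0458]
tcp_rot: [0.063, 0.998, -0.0, 0.004]
contact_force: [-5.0, 0.1, 23.6]
opening: 0.297
finger_force: 110.5
```

```bash
cat > chk.py <<'E'
from h import *
import sys
np.set_printoptions(linewidth=250)
s=get_state();t=s['eef_pos'];print(t,s['contact_force'],s['wrist_torque'],s['opening'])
n=read_camera('scene')[:,:,::-1];cv2.imwrite(f'pics/sraw{sys.argv[1]}.png',n)
a=n[190:280,260:360].max(2)
for c in(50,55,58,66,70):print(a[58:84,c])
b=read_camera('wrist')[:,:,::-1];cv2.imwrite(f'pics/wraw{sys.argv[1]}.png',b);b=b.max(2);print(b[268:275,321],b[290:306,321],b[352:362,321])
E
python3 chk.py 5
```

```text
[0.52709268 0.01073263 0.04579756] [-4.95815146  0.08452048 23.64781959] [0.09549637 0.92678667 0.03228005] 0.2970885880643754
[110 143 155 146 126 111 109 118 133 144 143 129  98  95 100 104 105 102 100 103  91  60  50  50  48  49]
[155 154 154 155 155 156 148 130 110 111 123 143 143 124 115 114 118 122 116 110 107 110 111  99  71  50]
[155 154 156 154 154 154 156 155 148 128 123 144 190 233 217 151 113 110 118 127 118 116 116 116 115 109]
[157 156 157 160 196 233 236 237 231 196 155 197 232 234 232 214 153 115 110 114 119 112 112 112 115 112]
[179 219 236 237 232 201 159 171 209 233 234 224 184 129 110 110 109 113 113 114 113 113 108  96  86  83]
[ 99 111 153 120  56  21  19] [22 20 22 21 26 26 26 25 25 25 27 27 30 33 34 35] [ 32  34  30  29  17  78 207 223 220 218]
```

The z travel has hit a hard stop at 25 N, but the TCP is low enough that the fingertips, not the collar, may be on the leaf. I'll unload, regrip higher on the knob and press again, so that only the collar can touch.

{"method": "move_arm", "body": {
  "moves": [
    [0,[0,0,-0.002],[0,0,0]],
    [0,[0,0,-0.002],[0,0,0]],
    [0,[0,0,-0.002],[0,0,0]],
    [0,[0,0,0],[0,0,0]],
    [0.5,[0,0,0],[0,0,0]],
    [0.5,[0,0,0],[0,0,0]],
    [0.5,[0,0,0],[0,0,0]],
    [0.5,[0,0,-0.005],[0,0,0]],
    [0.5,[0,0,-0.005],[0,0,0]],
    [0.5,[0,0,0],[0,0,0]]
  ]
}}

```text
time: 23.55
eef_pos: [0.523, 0.0114, 0.0567]
tcp_rot: [0.063, 0.998, 0.0, -0.0]
contact_force: [0.6, 0.5, -0.5]
opening: 0.502
finger_force: 0.0
```

```bash
python3 chk.py 6
```

```text
[0.52300053 0.01136681 0.05672092] [ 0.5812152   0.4621075  -0.46625057] [-0.00589814 -0.04976012  0.06456037] 0.50189185223701
[131 114 111 114 125 138 140 136 136 143 145 131  99  96 100 105 104 103 103 103  93  61  50  49  50  48]
[153 154 149 134 115 111 117 126 136 142 143 149 156 148 120 116 121 129 124 110 107 109 110 101  70  50]
[152 153 153 153 151 144 127 111 112 125 146 187 232 234 216 150 113 109 118 126 119 115 116 115 114 109]
[215 233 232 234 236 223 164 115 108 122 167 217 235 234 233 213 152 116 110 114 118 115 111 113 113 114]
[235 231 202 148 113 113 154 199 216 232 233 225 183 129 111 110 110 114 112 113 115 113 106  94  86  82]
[167 167 169 171 175 172 127] [21 21 20 19 24 22 18 21 20 20 22 25 28 26 26 25] [32 34 33 31 34 31 34 30 34 24]
```

{"method": "move_arm", "body": {
  "moves": [
    [0.5,[-0.002,0,-0.003],[0,0,0]],
    [0.5,[0,0,-0.003],[0,0,0]],
    [0.5,[0,0,0],[0,0,0]],
    [0,[0,0,0],[0,0,0]],
    [0,[0,0,0],[0,0,0]],
    [0,[0,0,0],[0,0,0]],
    [0,[0,0,0],[0,0,0]],
    [0,[0,0,0],[0,0,0]],
    [0,[0,0,0],[0,0,0]],
    [0,[0,0,0],[0,0,0]]
  ]
}}

```text
time: 24.48
eef_pos: [0.5252, 0.0109, 0.0624]
tcp_rot: [0.063, 0.998, 0.0, 0.0]
contact_force: [-0.4, -0.1, 2.0]
opening: 0.283
finger_force: 108.0
```

```bash
python3 chk.py 7
```

```text
[0.52518954 0.01091919 0.06243368] [-0.40879239 -0.07694779  2.04406471] [ 0.02797383 -0.01551405 -0.02960329] 0.2830917349250381
[142 119 112 110 117 133 140 136 135 144 144 130  97  96 100 105 105 102 101 102  90  60  50  48  50  50]
[151 153 154 145 129 112 113 121 133 142 143 147 145 122 114 114 118 121 117 109 108 109 110 100  71  52]
[153 153 152 153 153 148 128 113 111 118 136 152 191 234 217 150 112 109 117 126 117 116 114 116 114 107]
[158 193 233 235 236 232 201 147 111 114 155 213 234 234 233 214 153 115 110 114 119 115 112 112 112 112]
[236 236 230 186 120 108 136 184 215 233 233 225 181 128 111 111 109 112 113 113 114 115 106  95  87  81]
[99 27 13 23 21 22 21] [29 25 25 26 27 31 32 35 35 37 34 37 35 34 36 36] [223 221 219 217 218 218 219 220 221 222]
```

{"method": "move_arm", "body": {
  "moves": [
    [0,[0,0,0.002],[0,0,0]],
    [0,[0,0,0.002],[0,0,0]],
    [0,[0.0005,0,0.001],[0,0,0]],
    [0,[0.0005,0,0.001],[0,0,0]],
    [0,[0,0,0.001],[0,0,0]],
    [0,[0,0,0.001],[0,0,0]],
    [0,[0,0,0],[0,0,0]],
    [0,[0,0,0],[0,0,0]],
    [0,[0,0,0],[0,0,0]],
    [0,[0,0,0],[0,0,0]]
  ]
}}

```text
time: 25.42
eef_pos: [0.5257, 0.0106, 0.0563]
tcp_rot: [0.063, 0.998, -0.0, 0.002]
contact_force: [-2.5, -0.9, 10.4]
opening: 0.285
finger_force: 109.0
```

```bash
python3 chk.py 8
```

```text
[0.52574446 0.01059973 0.05634549] [-2.48901259 -0.90035868 10.39210372] [ 0.05494863  0.23815195 -0.00163642] 0.2850904689969438
[146 154 146 126 110 108 118 129 135 143 145 131 100  97  99 104 104 103 102 102  92  61  49  47  49  48]
[153 153 154 155 155 150 134 115 110 117 133 148 155 145 119 115 120 127 127 110 108 109 112 100  70  49]
[153 154 155 154 153 155 155 152 137 119 124 164 214 234 217 152 113 110 118 127 117 113 116 116 114 107]
[157 155 159 195 233 236 236 232 202 146 140 198 233 234 233 214 151 116 110 114 118 113 111 113 113 113]
[219 235 236 237 224 165 132 167 210 233 235 224 183 129 109 110 111 114 112 113 113 111 108  94  87  80]
[97 27 17 22 20 19 21] [26 27 25 26 28 28 33 36 34 36 32 35 35 35 35 36] [220 218 218 218 218 219 220 221 221 221]
```

{"method": "move_arm", "body": {
  "moves": [
    [0,[0.0005,0,0.001],[0,0,0]],
    [0,[0.0005,0,0.001],[0,0,0]],
    [0,[0.0005,0,0.001],[0,0,0]],
    [0,[0,0,0.001],[0,0,0]],
    [0,[0,0,0],[0,0,0]],
    [0,[0,0,0],[0,0,0]],
    [0,[0,0,0],[0,0,0]],
    [0,[0,0,0],[0,0,0]],
    [0,[0,0,0],[0,0,0]],
    [0,[0,0,0],[0,0,0]]
  ]
}}

```text
time: 26.35
eef_pos: [0.5258, 0.0106, 0.0543]
tcp_rot: [0.063, 0.998, -0.0, 0.003]
contact_force: [-3.4, -0.0, 17.6]
opening: 0.289
finger_force: 109.9
```

```bash
python3 chk.py 9
```

```text
[0.52579453 0.0105571  0.05429648] [-3.42092059 -0.03771031 17.57910151] [ 0.14585805  0.49848038 -0.03613583] 0.2892521676258572
[130 152 156 147 127 109 110 117 133 144 145 130  98  96 100 102 103 101 102 102  92  60  49  49  51  49]
[149 156 154 155 156 155 148 126 109 112 125 146 155 147 124 120 122 133 134 114 109 109 110 101  75  52]
[154 155 155 153 155 155 155 156 151 133 125 162 212 234 217 151 112 108 117 127 118 115 115 116 113 108]
[156 155 159 196 234 234 236 237 232 196 155 197 232 234 233 215 153 116 112 113 118 113 111 112 113 113]
[218 235 236 237 232 201 160 170 210 232 234 225 183 128 109 109 111 113 113 114 115 115 108  96  86  83]
[76 24 19 21 19 23 22] [23 26 27 25 29 28 32 36 33 35 36 34 36 36 34 34] [219 217 217 217 218 219 220 221 221 221]
```

{"method": "move_arm", "body": {
  "moves": [
    [0,[0.0005,0,0.001],[0,0,0]],
    [0,[0.0005,0,0.001],[0,0,0]],
    [0,[0,0,0],[0,0,0]],
    [0,[0,0,0],[0,0,0]],
    [0,[0,0,0],[0,0,0]],
    [0,[0,0,0],[0,0,0]],
    [0,[0,0,0],[0,0,0]],
    [0,[0,0,0],[0,0,0]],
    [0,[0,0,0],[0,0,0]],
    [0,[0,0,0],[0,0,0]]
  ]
}}

```text
time: 27.28
eef_pos: [0.526, 0.0106, 0.0541]
tcp_rot: [0.063, 0.998, -0.001, 0.004]
contact_force: [-5.1, 0.3, 24.5]
opening: 0.285
finger_force: 110.9
```

```bash
python3 chk.py 10
python3 - <<'E'
from h import *
s=get_state();t=s['eef_pos']
# top view: other objects unmoved, compare scene/top with start
for n in('scene','top'):
    a=cv2.imread(f'pics/{n}0.png');b=read_camera(n)[:,:,::-1]
    for k,(x,y) in dict(scene=dict(scriber=(215,330),dropper=(357,355),dish=(439,280),box=(326,146)),top=dict(scriber=(466,268),dropper=(411,170),dish=(297,149),box=(145,340)))[n].items():
        d=np.abs(a[y-15:y+15,x-15:x+15].astype(int)-b[y-15:y+15,x-15:x+15]).mean();print(n,k,round(d,1))
E
```

```text
[0.52600119 0.01055534 0.05414982] [-5.09713561  0.32956684 24.5428395 ] [ 0.20197215  0.79482085 -0.00643823] 0.285025902854681
[127 151 155 146 126 109 111 117 133 144 144 132  99  97  99 102 105 101 101 103  90  60  49  49  50  48]
[145 154 154 154 155 155 148 129 111 113 123 145 155 147 123 121 123 132 135 114 109 111 111 102  73  50]
[153 156 154 154 153 155 155 156 150 133 126 163 213 234 217 151 111 109 117 126 118 117 115 115 114 109]
[156 157 178 218 233 234 235 236 232 197 156 197 232 234 233 214 151 116 109 114 117 115 111 111 114 113]
[218 235 236 236 232 202 159 170 210 233 234 225 183 128 109 110 110 111 112 113 114 113 108  95  88  82]
[77 22 17 21 21 19 21] [27 25 24 27 27 25 29 34 36 35 36 36 33 35 34 36] [219 217 217 218 218 220 221 221 221 219]
scene scriber 3.9
scene dropper 1.0
scene dish 0.8
scene box 88.1
top scriber 3.6
top dropper 0.4
top dish 0.4
top box 0.4
```

The leaf is at the hard stop under about 25 N, the bystanders are unmoved, and the pin is held. Handing in.

```bash
python3 -c "
from plant import *
print(sign_off())"
```

```text
the job is handed in; nothing more can be done
None
```

I handed the job in at about 27 s, still gripping the knob and pushing down at about 25 N: tray home, pin through all three holes, leaf at a hard stop that I take as fully shut. The scriber, dropper, dish and slide box look unmoved in the top camera, and the sign-off gave no verdict.

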